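# Knock a stuck candle out of its flip-over mould

## Robot

A 6-joint arm with a two-finger parallel gripper is mounted at the origin on the work surface. World frame = base frame: x ahead of the robot, y to its left, z up, the work surface at z = 0. Lengths are in m, angles in rad, forces in N, time in s.
With the tool pointing down it reaches from about 0.25 to 0.85 m from the base axis. Payload 12.5 kg.
Tool frame: the origin (TCP) lies at the very end of the fingers, on their centre line; the grasp point (between the pads) lies grasp_offset behind it (grasp_offset is the distance from the TCP to the grasp point, in m); z points along the fingers, y is the direction in which the jaws open and shut (so a half turn about z gives the same grasp; the last joint's range is limited). The gripper opens to 93 mm and grips with 3 to 60 N. Pads are 15 mm wide; open, the fingers measure 128 mm over their backs; the gripper's body (75 mm by 188 mm) begins 65 mm behind the grasp point.
Start: joints at [1.065, 0.351, 1.652, -0, 1.139, -0.085], TCP at [0.225, 0.502, 0.219] pointing down, gripper open.
Joint ranges: [-2.75, 2.75], [-0.79, 2.1], [0.01, 2.65], [-1.57, 4.71], [0.07, 3.14], [-2.87, 2.87]. Speed limits (rad/s): [2.22, 2.22, 2.79, 3.14, 3.14, 3.14].

## Interface

Orientations are given as [roll, pitch, yaw] about the fixed x, y, z axes, in that order (R = Rz(yaw) Ry(pitch) Rx(roll)).
In Python, from plant import * gives the robot as it stands.
- The arm moves only by the tool send_rows, never from a script. Its argument "deltas" is a list of rows, each a list of 5 numbers: the opening, from 0 (shut) to 1 (fully open), then the shift along the world's x, y, z in units of 50 cm (1.0 is 50 cm), then the turn about the world's z in units of 180 degrees (1.0 is 180 degrees). A call has 1 to 12 rows; each row shifts and turns the commanded pose from where the row before left it; what a row does not reach is not made up. A row lasts 1/12 s, in which the tool goes at most 41.7 mm and 7.16 degrees, less where a joint would pass 70% of its speed; a pose out of reach is approached as far as the arm can. A call with a number of a shift or a turn outside -1 to 1 is refused whole. A call with a gripper value outside its range is refused whole. The fingers move at their own pace and stop on an object; "squeeze" is the grip in N (left out, the last holds). Time passes only in rows, so rows that do not move let the fingers close. It gives the time, the measured TCP pose, the force and the opening at its end, in the units of the state.
- read_state(): the state, without advancing time (a new reading comes with each control period).
- snapshot(name): name is "side" or "top"; returns a dict with "image" (400x640x3 uint8, red, green, blue), "mtx" (3x3 intrinsics, pixels), "rvec" (rotation vector, rad) and "tvec" (3), from world to camera coordinates, as OpenCV has them. Camera axes: x right, y down, z forward; pixel columns grow to the right and rows downward; lengths in m; the calibration is good to about 2 mm. A picture is of the moment at which its call begins. There is no depth.
- finish_job(): hands the job in, once; it reports no verdict.
The state is a dict: "time": time; "joint_pos": joint angles; "joint_velocities": joint speeds; "joint_efforts": joint torques, N m; "tcp_pos": TCP position; "tool_rot": TCP orientation; "contact_force": force on the tool from outside, world axes, zero at the start; "moment": the same for the moment, N m; "grip_width": finger opening in m.
Only numpy, scipy, OpenCV 4.12 (cv2) and the standard library are available. Lean on these libraries where they do the work, as an engineer would, in place of code of your own. Each camera call takes 0.05 s, during which the arm holds its last target. There are 200 camera calls.

## Task

One of the two flip-over candle moulds on the packing bench still has a candle stuck in it. Take that mould by its side handle and swing it all the way over, upside down above its tray, then tap the button on its upturned back until the candle drops into the tray. Leave that mould turned over and the empty one as it is.

Things in the scene. Friction and masses are not known exactly. Their poses are not given: they have to be found in the camera images.
- mould_stand: Fixed stand of the mould that holds the candle: plywood board 285 x 130 x 8 mm, two steel uprights 97 mm high at y = -53 and +53 mm, steel tray on its +x side (outside 120 x 90 mm, centred at x = 75, y = 0; floor 11, rim 40 mm high). Origin: on the bench, under the hinge; x from mould to tray, within 0.3 rad of straight ahead; z up. Hinge along y, 85 mm up. A like stand has an empty mould.
- mould (a joint): Hinge of that mould, an aluminium cup 60 mm wide, 48 mm long, its axis 75 mm from the hinge. q = 0: mouth up, on the robot's side; 3.14: turned over above the tray, where it stays. Damped; sinks by itself past the top. Its round wooden side handle, 12 mm thick, runs along y from 48 to 106 mm in the stand's frame, free all round, at x = -75 cos q, z = 85 + 75 sin q mm; it swings with about 3 N.
- candle: Ivory wax, 34 mm high, 36 mm wide, 49 mm at its collar, 40 g; origin at mid-height, z to the collar end. Starts stuck in the mould, a pale disc in its mouth; turning over does not free it. The cup's back has a sprung button, 42 mm wide; turned over, its top is at x = 75, y = 0, z = 139 mm of the stand. Pressed 11 mm or more (14 at most, up to 10 N) it knocks the candle out, to drop 60 mm.
- spare (a joint): Hinge angle in rad of the other, empty mould, just like the first: 0 as it starts, mouth up; to be left there.
Things that resemble listed ones, but are neither listed nor needed, are in the scene too. What is meant by the candle is not orange, purple or yellow, and is the smaller of those in its own colour.

How it is judged:
On the way, in this order (a step that is already met when the one before it is completed fails the run):
1. the mould is turned over with the candle still stuck in it (value of joint mould above 2.9 rad and z of candle in the frame of mould_stand above 0.06 m and x of candle in the frame of mould_stand above 0.05 m), for 0.2 s.
2. the candle drops out below the turned-over mould (value of joint mould above 2.9 rad and z of candle in the frame of mould_stand below 0.05 m), for 0.1 s.
At the end, for the whole second after the job is handed in: The mould that held the candle is turned over (hinge above 2.9 rad), the candle lies at rest (below 30 mm/s) inside that stand's tray, either way up, its centre less than 50 mm above the bench, and the empty mould is still as it started (hinge within 0.15 rad) (all of step 2 and x of candle in the frame of mould_stand between 0.018 and 0.132 m and y of candle in the frame of mould_stand between -0.042 and 0.042 m and linear speed of candle below 0.03 m/s and value of joint spare below 0.15 rad); the robot touches nothing.
It fails at once if the empty mould was lifted (value of joint spare above 0.3 rad).
It also fails if it takes over 45 s, if anything falls off the work surface, if the arm or the gripper's body presses on something with over 40 N, if the wrist force passes 120 N, or if a joint passes its speed limit or range.

## Working session

There is one attempt and no reset: what is moved stays moved. The work goes in short steps, Python scripts to look and compute and a tool call to move; the robot and the scene stay as the last step left them, time stands still between calls to the robot, and variables do not carry over. Pictures are saved under pics/ and viewed, about 8 in all and at most 12, crops included, and the job is handed in when it is done.

Besides the shell and the picture viewer there is one more tool, called after "Call:" in YAML: its name, and indented under it one key for each argument. send_rows: Moves the arm, as the interface text tells. Its arguments: {"type":"object","properties":{"deltas":{"type":"array","items":{"type":"array","items":{"type":"number"}}},"squeeze":{"type":"number"}},"required":["deltas"]}

```bash
mkdir -p pics
cat > h.py <<'E'
from plant import *
import numpy as np, cv2
def cam(n):
    s=snapshot(n); R=cv2.Rodrigues(np.array(s["rvec"],float))[0]; return s,np.array(s["mtx"],float),R,np.array(s["tvec"],float).ravel()
def ray(c,u,v,z):
    s,K,R,t=c; d=R.T@np.linalg.solve(K,[u,v,1]); o=-R.T@t; return o+d*(z-o[2])/d[2]
def proj(c,P):
    s,K,R,t=c; p=(K@(R@np.atleast_2d(P).T+t[:,None])).T; return p[:,:2]/p[:,2:]
def save(c,f,crop=None,k=1):
    im=c[0]["image"][:,:,::-1]
    if crop: a,b,w,h=crop; im=im[b:b+h,a:a+w]
    cv2.imwrite("pics/"+f,cv2.resize(im,None,fx=k,fy=k,interpolation=cv2.INTER_CUBIC))
E
python3 - <<'E'
from h import *
for n in("top","side"):
    c=cam(n); save(c,n+"0.png",k=1.25); print(n,-c[2].T@c[3],c[2][2])
print(read_state())
E
```

```text
top [0.38107438 0.05040738 0.94023911] [ 0.08991984 -0.0242414  -0.99565394]
side [ 0.25261103 -0.51420322  0.79089634] [ 0.23614534  0.60508371 -0.76033485]
{'time': 0.1, 'joint_pos': array([ 1.06539445e+00,  3.51202520e-01,  1.65232103e+00, -2.57438811e-05,
        1.13910994e+00, -8.45974317e-02]), 'joint_velocities': array([ 0.00089172, -0.00095143, -0.00131235,  0.00030721,  0.00085885,
        0.00237728]), 'joint_efforts': array([ 2.09322185e-03, -4.98021162e+01, -2.85697836e+01,  7.01170648e-02,
        2.38226907e-02, -5.62097603e-05]), 'tcp_pos': array([0.22450955, 0.5017666 , 0.21815907]), 'tool_rot': array([-3.14055357e+00, -6.46593018e-05,  2.72079896e+00]), 'contact_force': array([ 0.31584713, -0.25245897, -0.49633204]), 'moment': array([-0.02708538,  0.05741039,  0.04588328]), 'grip_width': 0.09292707727571002}
```

View pics/top0.png

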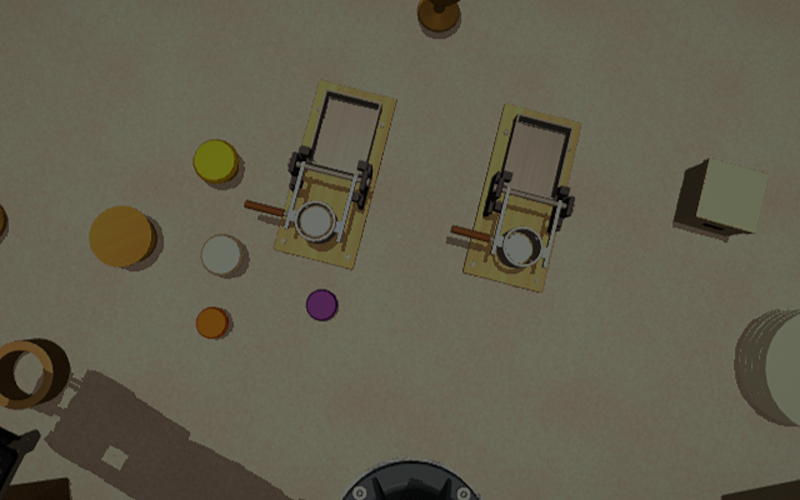

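View pics/side0.png

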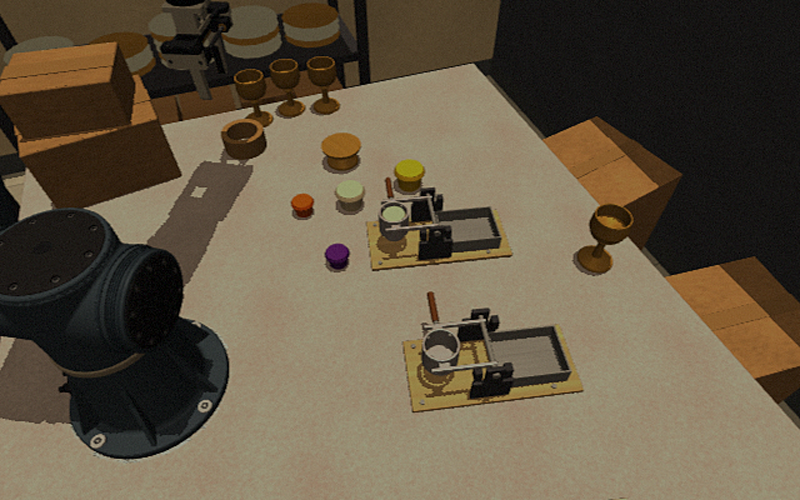

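Candidates, in top-view pixels (1.25x):
- left mould's cup (316,222): a full pale disc
- right mould's cup (521,247): dark inside wall, looks empty
- loose ivory candle (222,255): larger
- orange, purple and yellow decoys

I choose the left mould and will check it in a close crop.

Run:
```python
from h import *
c=cam("top"); save(c,"crop1.png",(180,55,150,170),3.5)
c2=cam("top"); 
a=c[0]["image"][130:225,180:330][:,:,::-1]
b=c[0]["image"][140:235,350:480][:,:,::-1]
cv2.imwrite("pics/both.png",np.hstack([cv2.resize(x,None,fx=4,fy=4,interpolation=cv2.INTER_CUBIC)[:380] for x in(c[0]["image"][145:240,210:300][:,:,::-1],c[0]["image"][155:250,370:460][:,:,::-1])]))
```

```text
(no output)
```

View pics/crop1.png

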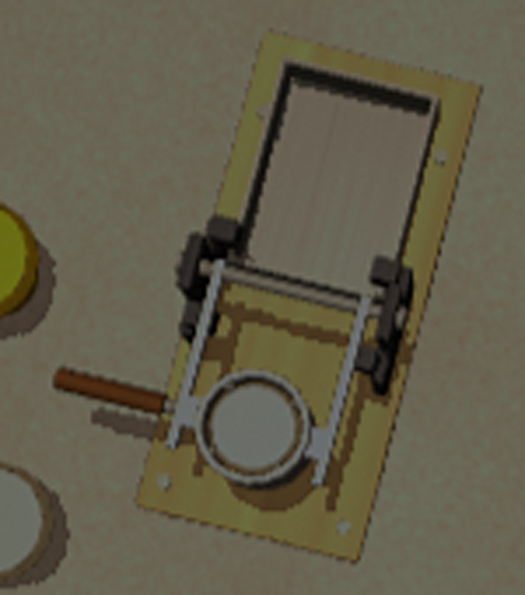

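View pics/both.png

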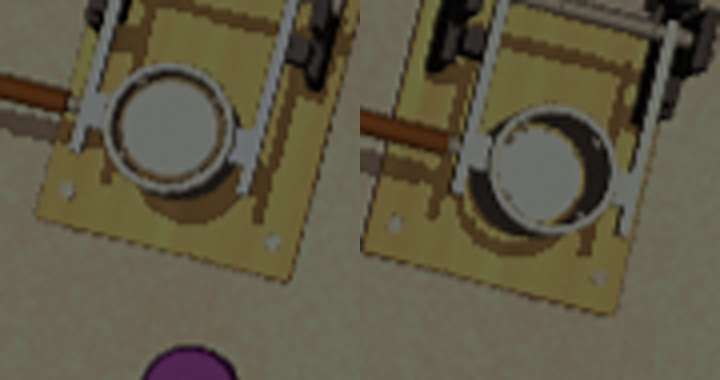

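Left cup (crop px 253,428) is filled right up to a pale disc; the right one shows a deep dark wall, so it is empty. Choose left. Now fit the stand frame from board corners and handle ends.

```bash
cat > fit.py <<'E'
from h import *
from scipy.optimize import least_squares
c=cam("top"); f=lambda u,v:(180+(u+.5)/3.5-.5,55+(v+.5)/3.5-.5)
C=np.array([ray(c,*f(*p),.008)[:2] for p in[(265,30),(482,85),(355,562),(137,505)]])
H=np.array([ray(c,*f(*p),.088)[:2] for p in[(57,378),(165,405)]])
print(C,np.linalg.norm(C-np.roll(C,-1,0),axis=1),H,np.linalg.norm(H[0]-H[1]))
def r(p):
    x,y,a,b=p; M=np.array([[np.cos(a),-np.sin(a)],[np.sin(a),np.cos(a)]])
    T=lambda q:(M@np.array(q).T).T+[x,y]
    return np.r_[(T([[b+.1425,.065],[b+.1425,-.065],[b-.1425,-.065],[b-.1425,.065]])-C).ravel(),(T([[-.075,.106],[-.075,.050]])-H).ravel()]
s=least_squares(r,[.5,.1,0,0]); print(s.x,(s.fun*1e3).round(1))
x,y,a,b=s.x
M=np.array([[np.cos(a),-np.sin(a)],[np.sin(a),np.cos(a)]])
for n,q in dict(handle=(-.075,.085),hinge=(0,.085),over=(.075,.085),button=(.075,0)).items(): print(n,M@q+[x,y])
im=c[0]["image"][:,:,::-1].copy()
for P in [(0,.053,.097),(0,-.053,.097),(.015,.045,.04),(.015,-.045,.04),(.135,.045,.04),(.135,-.045,.04),(-.075,.106,.085)]:
    u,v=proj(c,np.r_[M@P[:2]+[x,y],P[2]])[0]; im[int(round(v)),int(round(u))]=(0,0,255)
cv2.imwrite("pics/chk.png",cv2.resize(im[55:225,180:330],None,fx=3.5,fy=3.5,interpolation=0))
E
python3 fit.py
```

```text
[[0.7216789  0.16082574]
 [0.69261115 0.03474154]
 [0.41547811 0.10071186]
 [0.44497941 0.22387482]] [0.12939149 0.28487683 0.12664691 0.28379182] [[0.50437075 0.25263123]
 [0.49159343 0.19657906]] 0.05749005351889003
[ 0.55377133  0.13287788 -0.22697727  0.01517195] [ 0.3 -0.1  0.2 -0.7 -0.4 -2.5 -0.6  1.   0.2  0.4  0.4  1.9]
handle [0.49982284 0.23257522]
hinge [0.57289917 0.21569772]
over [0.6459755  0.19882022]
button [0.62684766 0.11600038]
```

View pics/chk.png

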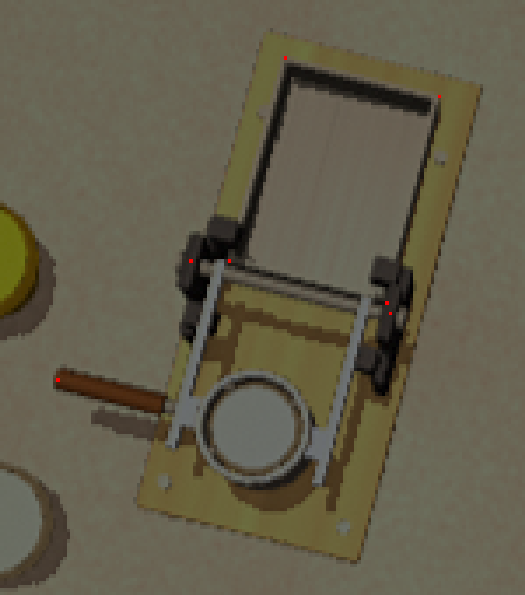

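The fit residuals are 2.5 mm or less and the reprojected uprights and tray rim land on the picture. Moving above the handle.

Call:
send_rows:
  deltas:
    - [1,0.046,-0.0443,0,-0.0365]
    - [1,0.046,-0.0443,0,-0.0365]
    - [1,0.046,-0.0443,0,-0.0365]
    - [1,0.046,-0.0443,0,-0.0365]
    - [1,0.046,-0.0443,0,-0.0365]
    - [1,0.046,-0.0443,0,-0.0365]
    - [1,0.046,-0.0443,0,-0.0365]
    - [1,0.046,-0.0443,0,-0.0365]
    - [1,0.046,-0.0443,0,-0.0365]
    - [1,0.046,-0.0443,0,-0.0365]
    - [1,0.046,-0.0443,0,-0.0365]
    - [1,0.046,-0.0443,0,-0.0365]
  squeeze: 15

```text
time: 1.25
tcp_pos: [0.5016, 0.2349, 0.2186]
tool_rot: [-3.142, -0.0, 1.339]
contact_force: [0.3, 1.1, -0.2]
grip_width: 0.0929
```

Run:
```python
from h import *
print(grasp_offset)
for n,p in dict(yellow=(216,160),ivory=(222,255)).items(): print(n,ray(cam("top"),p[0]/1.25,p[1]/1.25,.04))
s=read_state(); print(s['time'],s['tcp_pos'],s['tool_rot'],s['joint_pos'])
```

```text
0.0188
yellow [0.57740082 0.31100931 0.04      ]
ivory [0.43150055 0.29513143 0.04      ]
1.35 [0.50305298 0.23350342 0.21841115] [3.14093937e+00 3.56352391e-04 1.33689576e+00] [ 3.50965462e-01  3.59138898e-01  1.64019119e+00 -7.23298422e-04
  1.14191471e+00  5.85166589e-01]
```

Call:
send_rows:
  deltas:
    - [0.55,-0.005,0.004,-0.03,0.001]
    - [0.55,0,0,-0.04,0]
    - [0.55,0,0,-0.04,0]
    - [0.55,0,0,-0.04,0]
    - [0.55,0,0,-0.04,0]
    - [0.55,0,0,-0.04,0]
    - [0.55,0,0,-0.04,0]
    - [0.55,0,0,-0.034,0]
    - [0.55,0,0,0,0]
    - [0.55,0,0,0,0]

```text
time: 2.18
tcp_pos: [0.4975, 0.2384, 0.0664]
tool_rot: [-3.14, 0.001, 1.349]
contact_force: [0.5, -1.3, 0.1]
grip_width: 0.0512
```

Run:
```python
from h import *
c=cam("side"); save(c,"s1.png",(270,120,160,120),5)
s=read_state(); print(s['time'],s['tcp_pos'],s['tool_rot'],s['contact_force'],s['grip_width'])
```

```text
2.2333 [0.49817329 0.23861212 0.06729086] [ 3.14139930e+00 -1.90039761e-04  1.34883829e+00] [ 0.01565911 -0.08029881  0.05557286] 0.05101292835196503
```

View pics/s1.png

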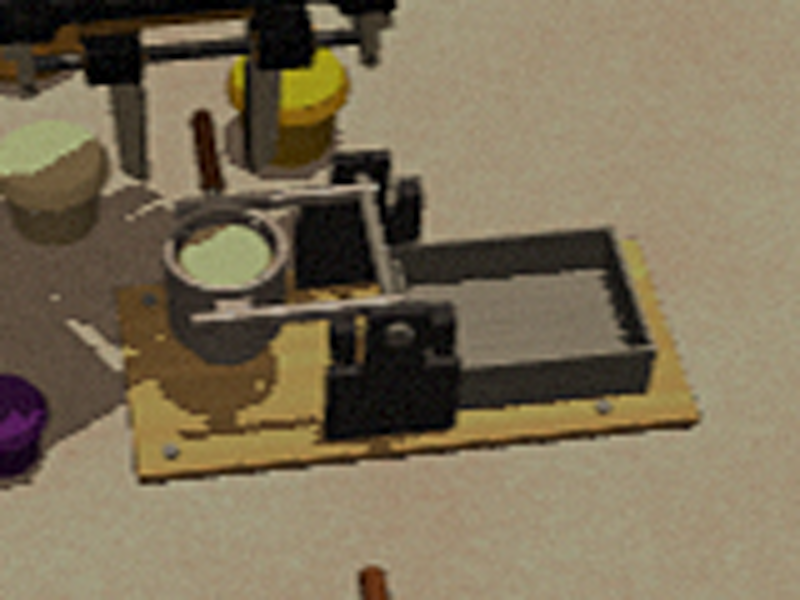

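The handle (px 207,150 in the crop) stands between the two fingers. Closing after a 3 mm trim.

Call:
send_rows:
  deltas:
    - [0.55,0.005,-0.003,-0.002,0]
    - [0,0,0,0,0]
    - [0,0,0,0,0]
    - [0,0,0,0,0]
    - [0,0,0,0,0]
    - [0,0,0,0,0]
    - [0,0,0,0,0]
  squeeze: 20

```text
time: 2.82
tcp_pos: [0.5006, 0.2367, 0.0657]
tool_rot: [3.142, -0.0, 1.348]
contact_force: [-0.2, 0.0, -0.6]
grip_width: 0.0159
```

Call:
send_rows:
  deltas:
    - [0,0,0,0,0]
    - [0,0,0,0,0]
    - [0,0.0022,-0.0005,0.026,0]
    - [0,0.0066,-0.0015,0.0253,0]
    - [0,0.0108,-0.0025,0.0237,0]
    - [0,0.0146,-0.0034,0.0214,0]
    - [0,0,0,0,0]

```text
time: 3.4
tcp_pos: [0.5169, 0.2328, 0.115]
tool_rot: [-3.138, 0.001, 1.347]
contact_force: [-11.5, 2.3, 7.3]
grip_width: 0.0113
```

Run:
```python
from h import *
c=cam("side"); save(c,"s2.png",(270,80,160,140),4)
s=read_state(); print(s['time'],s['tcp_pos'],s['tool_rot'],s['contact_force'],s['grip_width'])
```

```text
3.45 [0.51631047 0.23294172 0.11433539] [-3.13792146e+00  7.05272151e-04  1.34747590e+00] [-10.99771258   2.32783115   6.61959139] 0.011281070794658838
```

View pics/s2.png

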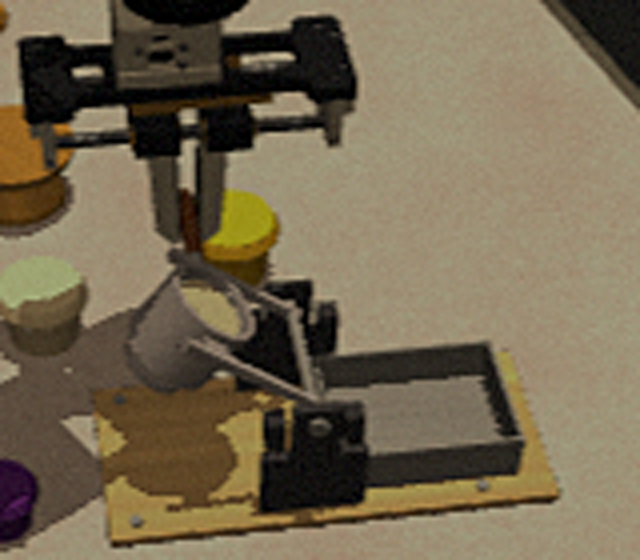

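The mould is swinging with the handle and the candle is still in it. The 13 N is radial, so I add about 1.5 mm outward and continue.

Call:
send_rows:
  deltas:
    - [0,0.0155,-0.0037,0.0202,0]
    - [0,0.0194,-0.0044,0.0163,0]
    - [0,0.0226,-0.0052,0.0118,0]
    - [0,0.0246,-0.0057,0.0068,0]
    - [0,0.0254,-0.0059,0.0023,0]
    - [0,0.0254,-0.0059,-0.0023,0]
    - [0,0.0246,-0.0057,-0.0068,0]
    - [0,0.0231,-0.0053,-0.0111,0]

```text
time: 4.12
tcp_pos: [0.6084, 0.2117, 0.1331]
tool_rot: [-3.141, 0.0, 1.348]
contact_force: [-2.6, -0.2, 3.1]
grip_width: 0.0117
```

Call:
send_rows:
  deltas:
    - [0,0.0209,-0.0048,-0.015,0]
    - [0,0.018,-0.0042,-0.0185,0]
    - [0,0.0146,-0.0034,-0.0214,0]
    - [0,0.0108,-0.0025,-0.0237,0]
    - [0,0.0066,-0.0015,-0.0253,0]
    - [0,0.0022,-0.0005,-0.026,0]
    - [0,0,0,0,0]
    - [0,0,0,0,0]
    - [0,0,0,0,0]

```text
time: 4.87
tcp_pos: [0.6474, 0.2027, 0.0669]
tool_rot: [3.135, -0.001, 1.348]
contact_force: [15.3, -4.8, -2.6]
grip_width: 0.0112
```

Run:
```python
from h import *
c=cam("side"); save(c,"s3.png",(290,80,160,140),4)
s=read_state(); print(s['time'],s['tcp_pos'],s['tool_rot'],s['contact_force'],s['grip_width'])
```

```text
4.9167 [0.64743673 0.20273486 0.0670117 ] [ 3.13527619e+00 -1.31593767e-03  1.34774149e+00] [15.34684809 -4.49892358 -2.70300077] 0.011365534419498686
```

View pics/s3.png

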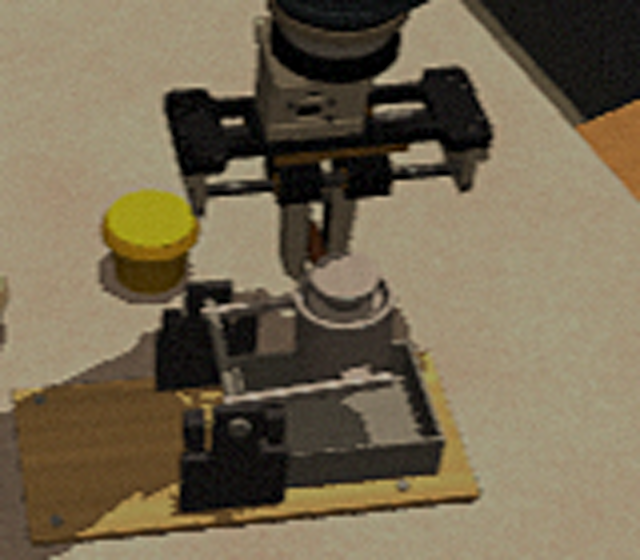

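The mould is turned over with its button up (px 348,280) and nothing has dropped. Relieve, release and rise.

Call:
send_rows:
  deltas:
    - [0,0.004,-0.001,0,0]
    - [0,0,0,0,0]
    - [0.5,0,0,0,0]
    - [0.5,0,0,0,0]
    - [0.5,0,0,0,0]
    - [0.5,0,0,0,0]
    - [0.5,0,0,0.04,0]
    - [0.5,0,0,0.05,0]
    - [0.5,0,0,0.05,0]
    - [0.5,0,0,0.05,0]
    - [0.5,0,0,0.03,0]
    - [0,0,0,0,0]

```text
time: 5.92
tcp_pos: [0.6479, 0.2034, 0.1812]
tool_rot: [3.137, -0.003, 1.348]
contact_force: [1.0, -0.0, 0.5]
grip_width: 0.0431
```

Call:
send_rows:
  deltas:
    - [0,-0.011,-0.043,0,0]
    - [0,-0.011,-0.043,0,0]
    - [0,-0.011,-0.043,0,0]
    - [0,-0.01,-0.043,0,0]
    - [0,0,0,0,0]
    - [0,0,0,0,0]
    - [0,0,0,0,0]
    - [0,0,0,0,0]

```text
time: 6.58
tcp_pos: [0.6251, 0.1178, 0.177]
tool_rot: [-3.141, -0.0, 1.349]
contact_force: [-0.6, -0.6, 0.3]
grip_width: 0.0007
```

Run:
```python
from h import *
c=cam("side"); save(c,"s4.png",(290,80,160,140),4)
s=read_state(); print(s['time'],s['tcp_pos'],s['tool_rot'],s['contact_force'],s['grip_width'])
```

```text
6.6333 [0.62506319 0.11786908 0.17704607] [-3.14116089e+00 -3.50859529e-05  1.34889801e+00] [ 0.00730035 -0.21867532  0.10017062] 0.0006059701273744988
```

View pics/s4.png

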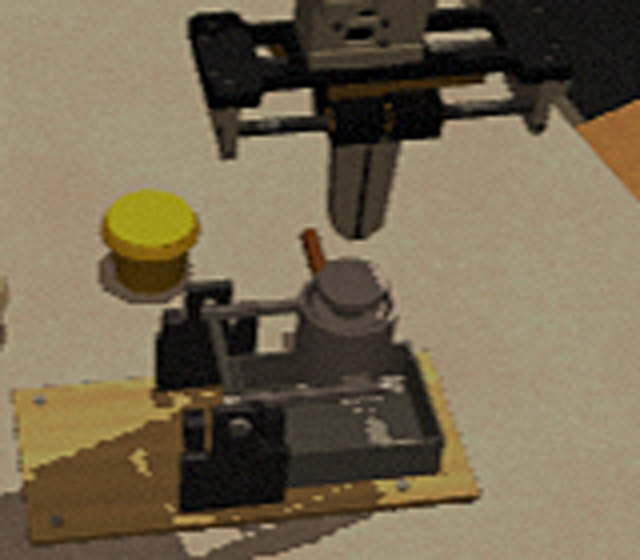

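The mould stays over and the closed fingers hang above the button (px 350,285). Now press in small steps.

Call:
send_rows:
  deltas:
    - [0,0.002,-0.003,-0.04,0]
    - [0,0,0,-0.034,0]
    - [0,0,0,-0.008,0]
    - [0,0,0,-0.008,0]
    - [0,0,0,0,0]

```text
time: 7.05
tcp_pos: [0.6259, 0.1159, 0.1324]
tool_rot: [-3.141, -0.0, 1.348]
contact_force: [-1.9, -0.3, 2.3]
grip_width: 0.0005
```

Call:
send_rows:
  deltas:
    - [0,0,0,-0.006,0]
    - [0,0,0,-0.006,0]
    - [0,0,0,0,0]
    - [0,0,0,0,0]

```text
time: 7.38
tcp_pos: [0.6265, 0.1157, 0.127]
tool_rot: [3.141, -0.001, 1.348]
contact_force: [0.3, 2.7, 3.5]
grip_width: 0.0007
```

Run:
```python
from h import *
c=cam("side"); save(c,"s5.png",(290,80,160,140),4)
s=read_state(); print(s['time'],s['tcp_pos'],s['contact_force'])
```

```text
7.4333 [0.62649624 0.11564415 0.12702918] [0.01139278 2.89152419 3.7333577 ]
```

View pics/s5.png

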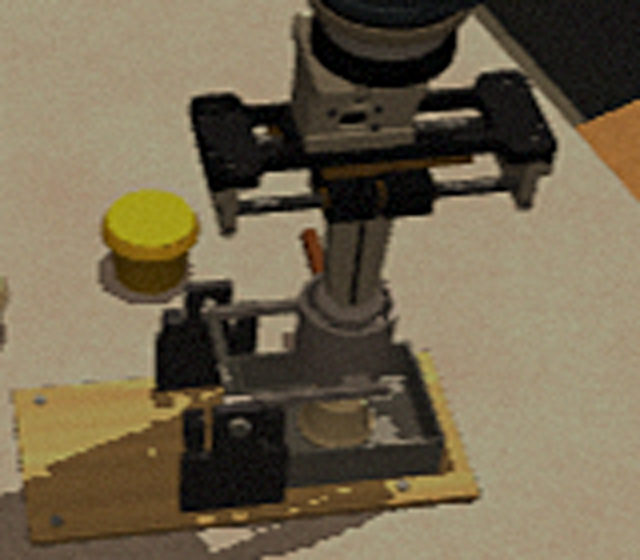

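The candle has dropped and lies in the tray (px 337,420). Retreating.

Call:
send_rows:
  deltas:
    - [0,0,0,0.02,0]
    - [0,0,0,0.05,0]
    - [0,0,0,0.05,0]
    - [0,0,0,0.05,0]
    - [0,0,0,0,0]
    - [0,0,0,0,0]
    - [0,0,0,0,0]
    - [0,0,0,0,0]
    - [0,0,0,0,0]
    - [0,0,0,0,0]

```text
time: 8.27
tcp_pos: [0.6258, 0.1153, 0.2106]
tool_rot: [-3.14, 0.001, 1.348]
contact_force: [-0.1, -0.6, 0.6]
grip_width: 0.0004
```

Run:
```python
from h import *
c=cam("side"); save(c,"s6.png",(270,100,210,230),2.6)
s=read_state(); print(s['time'],s['tcp_pos'],s['contact_force'])
```

```text
8.3167 [0.62585509 0.11534959 0.21080008] [ 0.34333925 -0.63877958 -0.68409311]
```

View pics/s6.png

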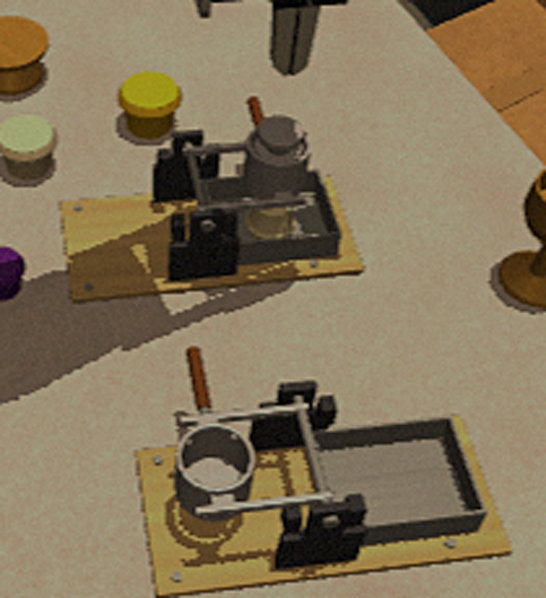

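The candle is in the tray (px 268,220), the mould is over, the spare is untouched and the gripper is clear. Handing in.

```bash
python3 -c "
from plant import *
print(finish_job())"
```

```text
the job is handed in; nothing more can be done
None
```

The candle is out and lying in its tray, and I handed the job in at about 8.3 s of the 45 s allowed; no verdict was reported.

- **What I did:** The left mould was the one with the candle. I gripped its side handle, swung it over above the tray and let go. I then pressed the button once with closed fingers, about 12 mm at about 4 N.
- **Forces:** The highest reading was about 16 N, from the handle at the end of the swing. I moved the gripper slightly to relieve it before letting go.
- **Last checks:** The final side picture shows the mould still turned over, the candle in the tray, and the empty mould as it started. The gripper was clear at about 0.21 m, with the force reading near zero.
- **Not measured:** I judged the hinge angles and the candle's rest only from the pictures. No check failed or disagreed.

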